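# Gather the condiment set into its caddy

### The job

Clear the breakfast bar: stand the salt shaker, pepper mill, sugar pot and tea tin upright in the wooden caddy, each down inside its own holder - the salt in the smallest ring, the mill in the middle ring, the sugar pot in the largest ring and the tin in the square frame. Leave the candlestick and the spirit measure, which do not belong to the set, standing where they are.

Things in the scene. Friction and masses are not known exactly. Their poses are not given: they have to be found in the camera images.
- salt_mid (a point): Belongs in the caddy: salt shaker, a plain steel cylinder 36 mm in diameter and 78 mm tall, with a domed top pierced by seven small dark holes. Stands upright, about 0.14 kg. The point is on its axis half-way up, 39 mm above its foot; z is up along the axis. The side is straight from the foot up to 64 mm.
- mill_mid (a point): Belongs in the caddy: small pepper mill of dark turned wood, 88 mm tall: round foot 48 mm in diameter (up to 16 mm), straight waist 35 mm in diameter from 26 to 54 mm above the foot, rounded head 42 mm in diameter with a small steel knob on top. Stands upright, about 0.15 kg. The point is on its axis half-way up, 44 mm above its foot, in the waist; z is up along the axis.
- sugar_mid (a point): Belongs in the caddy: squat white ceramic sugar pot with a lid and a small round lid knob, 60 mm in diameter, 79 mm tall over the knob; the lid does not come off. Stands upright, about 0.25 kg. The point is on its axis half-way up, 39 mm above its foot; z is up along the axis. The side is straight from 4 to 60 mm.
- tea_tin_mid (a point): Belongs in the caddy: square tea tin of plain metal, 46 x 46 mm, 70 mm tall plus a round press lid (34 mm in diameter, 7 mm high) on top, which does not come off. Stands upright, about 0.14 kg. The point is on its vertical centre line half-way up, 38.5 mm above its foot; z is up, x and y are square to its sides.
- candlestick_mid (a point): Does not belong, leave alone: candlestick of the same dark wood as the mill, 80 mm tall: flat round foot 54 mm in diameter, thin stem 16 to 20 mm, and a cup 36 mm in diameter with a dark candle hole at the top. The point is on its axis, 40 mm above its foot; z is up.
- measure_mid (a point): Does not belong, leave alone: steel spirit measure in hourglass shape, 74 mm tall, 38 mm in diameter at the foot, 16 mm at the waist and 44 mm at the open top (hollow, no dome). The point is on its axis, 37 mm above its foot; z is up.
- holder_small: Place of the salt shaker: smallest of three round holders, a dark steel ring, 54 mm inner diameter, 12 mm high, wall 3 mm, open on top. The four holders are fixed in the caddy in a 2 x 2 pattern, 105 mm centre to centre; which stands in which corner changes. Origin: centre of the ring's underside, on the caddy's inner floor; x, y parallel to the caddy's sides, z up.
- holder_middle: Place of the pepper mill: the middle-sized round holder, a dark steel ring of 66 mm inner diameter, 12 mm high, wall 3 mm. Origin as for holder_small. The caddy is a fixed light-wood tray 232 x 232 mm with two low grips; its inner floor is 8 mm and its rim 22 mm above the work surface.
- holder_large: Place of the sugar pot: the largest round holder, a dark steel ring of 78 mm inner diameter, 12 mm high, wall 3 mm. Origin as for holder_small.
- holder_square: Place of the tea tin: the square holder in the caddy, a dark steel frame 64 x 64 mm inside, 12 mm high, wall 3 mm. Origin: its centre at its underside, on the tray's inner floor; x and y are square to its walls (parallel to the tray's sides), z up.

How it is judged:
By the outcome, as a careful person would: the job done as asked, in the order asked, and still so for the second after the job is handed in, with the robot touching nothing.
It also fails if it takes over 128 s, if anything falls off the work surface, if the arm or the gripper's body presses on something with over 40 N, if the wrist force passes 120 N, or if a joint passes its speed limit or range.

### The arm

A 6-joint arm with a two-finger parallel gripper is mounted at the origin on the work surface. World frame = base frame: x ahead of the robot, y to its left, z up, the work surface at z = 0. Lengths are in mm, angles in rad, forces in N, time in s.
With the tool pointing down it reaches from about 350 to 775 mm from the base axis. Payload 7.3 kg.
Tool frame: the origin (TCP) lies at the very end of the fingers, on their centre line; the grasp point (between the pads) lies 19 mm behind it (bot.grip_point_offset is the distance from the TCP to the grasp point, in mm); z points along the fingers, y is the line along which they close (so a half turn about z gives the same grasp; the last joint's range is limited). The gripper opens to 92 mm and grips with 3 to 60 N. Pads are 19 mm wide; open, the fingers measure 130 mm over their backs; the gripper's body (75 mm by 190 mm) begins 47 mm behind the grasp point.
Start: joints at [1.036, 0.342, 1.524, -0, 1.275, -0.146], TCP at [199.005, 485.844, 199.341] pointing down, gripper open.
Joint ranges: [-2.53, 2.53], [-0.77, 2.02], [0.04, 2.7], [-1, 4.14], [0.28, 2.66], [-3.11, 3.11]. Speed limits (rad/s): [2.57, 2.57, 3.14, 3.14, 3.14, 3.14].

### API

Orientations are given as [roll, pitch, yaw] about the fixed x, y, z axes, in that order (R = Rz(yaw) Ry(pitch) Rx(roll)).
In Python, from plant import bot gives the robot as it stands. The module is installed in compiled form; this text tells all that it offers.
- The arm moves only by the shell command python3 -m jog 'ROWS' [OPENING]. ROWS is JSON, a list of rows, each a list of 6 numbers: the shift along the tool's x, y, z in mm, then the turn, a rotation vector about the tool's x, y, z in rad. In form: [[dx, dy, dz, rx, ry, rz], ...]. A call has 1 to 12 rows; each row shifts and turns the commanded pose from where the row before left it, along the tool's axes as they then stand; what a row does not reach is not made up. A row lasts 1/10 s, in which the tool goes at most 50 mm and 8.59 degrees, less where a joint would pass 70% of its speed; a pose out of reach is approached as far as the arm can. A call with a gripper value outside its range is refused whole. OPENING is the opening in per cent of the stroke, from 0 (shut) to 100 (fully open), set as the call begins (- or left out, the last holds). The fingers move at their own pace and stop on an object; the grip force is fixed at half the most. Time passes only in rows, so rows that do not move let the fingers close. It gives the time, the measured TCP pose, the force, the opening and the grip force at its end, in the units of the state.
- bot.get_obs(): the state, without advancing time (a new reading comes with each control period).
- bot.capture(name): name is "scene" or "top" or "wrist"; returns the picture (400x640x3 uint8, red, green, blue); there is no depth.
- bot.camera_model(name): a dict with "fx", "fy", "cx", "cy" (pixels), "position" and "orientation" of the camera in the world; the wrist camera has in their place "T_tool_cam" (4x4, takes a point from camera to tool coordinates, whose origin is the TCP and whose axes are the flange's). Camera axes: x right, y down, z forward; pixel columns grow to the right and rows downward; lengths in mm; the calibration is good to about 2 mm. The wrist camera is an equidistant fisheye: a pixel r from the principal point sees the ray r / f radians off the axis. A picture is of the moment at which its call begins: read the wrist's pose just before it. camera_model takes no time and is no camera call.
- bot.close_job(): hands the job in; it is judged then, once.
Trained networks look in the newest picture that a camera, given by its name, has taken for a name from the list of things; names that differ only in an ending like _2 or _b are one class to them, and where a whole thing is asked for, a point or a joint stands for the part that bears it (a point fixed in the world has none). Each returns a list of dicts, best first, with "p" (0 to 1); they miss things now and then, are a little off and sometimes report something else, mostly with a low value. They report only what shows in the picture. A call takes as long as a camera call.
- bot.outline_of(target, camera): "mask" (400x640 bool, what is visible of it) and "pixel" ([column, row] in pixels, amid what is visible of it).
The state is a dict: "time": time; "joint_positions": joint angles; "dq": joint speeds; "tau": joint torques, N m; "tool_pos": TCP position; "tcp_rot": TCP orientation; "contact_force": force on the tool from outside, world axes, zero at the start; "moment": the same for the moment, N m; "grip_width": finger opening in mm; "finger_force": force on a finger pad.
Only numpy, scipy, OpenCV 4.12 (cv2) and the standard library are available. Lean on these libraries where they do the work, as an engineer would, in place of code of your own. Each camera call takes 0.05 s, during which the arm holds its last target. There are 200 camera calls.

## Working session

There is one attempt and no reset: what is moved stays moved. The work goes in short steps, Python scripts to look and compute and a shell command to move; the robot and the scene stay as the last step left them, time stands still between calls to the robot, and variables do not carry over. Pictures are saved under pics/ and viewed, at most 14 in all, crops included, and the job is handed in when it is done.

```bash
mkdir -p pics; python3 - <<'E'
from plant import bot
import cv2,numpy as np
o=bot.get_obs();print({k:np.round(o[k],3) for k in('time','tool_pos','tcp_rot','grip_width','contact_force')})
for c in('top','scene'):
    m=bot.camera_model(c);print(c,m)
    cv2.imwrite(f'pics/{c}0.png',bot.capture(c)[:,:,::-1])
print(bot.camera_model('wrist'))
for n in['salt_mid','mill_mid','sugar_mid','tea_tin_mid','candlestick_mid','measure_mid','holder_small','holder_middle','holder_large','holder_square']:
    for c in('top','scene'):
        print(n,c,[(round(d['p'],2),np.round(d['pixel']).tolist(),int(d['mask'].sum())) for d in bot.outline_of(n,c)][:3])
E
```

```text
{'time': np.float64(0.0), 'tool_pos': array([198.757, 485.43 , 198.633]), 'tcp_rot': array([-3.14 , -0.   ,  2.753]), 'grip_width': np.float64(91.743), 'contact_force': array([-0.601, -0.4  ,  1.174])}
top {'fx': 504.0989156216908, 'fy': 504.0989156216908, 'cx': 309.32286801840706, 'cy': 194.87491329544204, 'position': array([ 446.51202073,   11.85980201, 1180.72401913]), 'orientation': array([-3.07805329,  0.02185082, -1.57598344])}
scene {'fx': 483.3961074864254, 'fy': 483.3961074864254, 'cx': 316.3077378020635, 'cy': 203.35100010975458, 'position': array([1166.9497936 , -301.48096264,  712.5019407 ]), 'orientation': array([-2.31496513,  0.00642623,  1.09101221])}
{'fx': 309.70691628693146, 'fy': 309.70691628693146, 'cx': 317.92998429833636, 'cy': 203.8173895999464, 'T_tool_cam': array([[ 1.12093037e-03, -9.50944668e-01, -3.09358984e-01,
         8.48173680e+01],
       [ 9.99998453e-01,  1.48518709e-03, -9.41954567e-04,
        -9.46487945e-01],
       [ 1.35520264e-03, -3.09357450e-01,  9.50944863e-01,
        -1.86849550e+02],
       [ 0.00000000e+00,  0.00000000e+00,  0.0000000
[... 355 characters left out ...]
0, 153.0], 590), (0.58, [182.0, 159.0], 673), (0.36, [445.0, 194.0], 81)]
tea_tin_mid scene [(0.58, [409.0, 210.0], 1054)]
candlestick_mid top [(0.9, [241.0, 221.0], 447)]
candlestick_mid scene [(0.83, [368.0, 174.0], 610)]
measure_mid top [(0.68, [299.0, 154.0], 304)]
measure_mid scene [(0.92, [346.0, 222.0], 622)]
holder_small top []
holder_small scene [(0.54, [250.0, 262.0], 339)]
holder_middle top [(0.74, [174.0, 216.0], 461), (0.69, [438.0, 234.0], 4)]
holder_middle scene [(0.84, [189.0, 238.0], 428)]
holder_large top [(0.67, [392.0, 213.0], 2)]
holder_large scene [(0.7, [234.0, 231.0], 470)]
holder_square top [(0.65, [447.0, 195.0], 7)]
holder_square scene [(0.79, [181.0, 256.0], 563)]
```

View pics/top0.png

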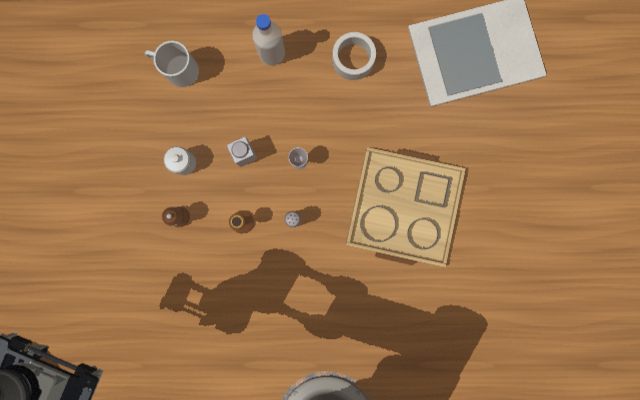

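View pics/scene0.png

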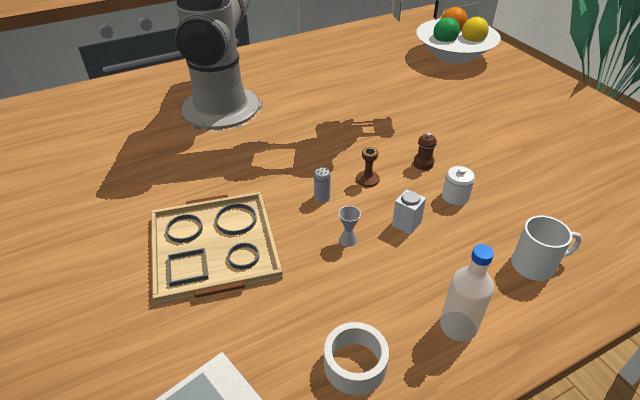

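```bash
cat > h.py <<'E'
from plant import bot
import cv2,numpy as np
from scipy.spatial.transform import Rotation as R
def ray(cam,uv,obs=None):
    m=bot.camera_model(cam)
    x=(uv[0]-m['cx'])/m['fx'];y=(uv[1]-m['cy'])/m['fy']
    if cam=='wrist':
        th=np.hypot(x,y);d=np.array([x/th*np.sin(th),y/th*np.sin(th),np.cos(th)]) if th>1e-9 else np.array([0,0,1.])
        Rt=R.from_euler('xyz',obs['tcp_rot']).as_matrix();T=m['T_tool_cam']
        return np.array(obs['tool_pos'])+Rt@T[:3,3],Rt@T[:3,:3]@d
    return m['position'],R.from_euler('xyz',m['orientation']).as_matrix()@np.array([x,y,1])
def at(cam,uv,z,obs=None):
    p,d=ray(cam,uv,obs);return (p+d*(z-p[2])/d[2])[:2]
E
python3 - <<'E'
from h import *
im=cv2.imread('pics/top0.png')
for n,uv,s,z in[('salt',(292,219),(320,184),39),('mill',(175,216),(425,152),44),('sugar',(180,160),(459,186),39),('tin',(241,152),(409,210),39),('candle',(238,222),(368,170),40),('meas',(299,157),(348,226),37)]:
    b=[d for d in bot.outline_of(n,'top')][:1] if 0 else None
    print(n,at('top',uv,z).round(),at('scene',s,z).round())
# rings in top: dark grey low saturation
hsv=cv2.cvtColor(im,cv2.COLOR_BGR2HSV)
m=((hsv[:,:,1]<90)&(hsv[:,:,2]<140)).astype('uint8');m[:140]=0;m[250:]=0;m[:,:355]=0;m[:,470:]=0
m=cv2.morphologyEx(m,cv2.MORPH_CLOSE,np.ones((3,3)))
n,l,st,c=cv2.connectedComponentsWithStats(m,connectivity=8)
P=[]
for i in range(1,n):
    if st[i,4]>40:
        pts=np.argwhere(l==i)[:,::-1].astype(np.float32);(cx,cy),(w,h),a=cv2.minAreaRect(pts)
        print(st[i],(cx,cy),w,h,a,at('top',(cx,cy),18).round(1))
        P.append(at('top',(cx,cy),18))
P=np.array(P);print(np.linalg.norm(P[:,None]-P[None],axis=2).round())
cv2.imwrite('pics/crop.png',cv2.resize(im[140:270,150:480],None,fx=2.4,fy=2.4,interpolation=cv2.INTER_CUBIC))
E
```

```text
salt [465.  76.] [465.  68.]
mill [473. 341.] [483. 332.]
sugar [601. 333.] [610. 327.]
tin [619. 192.] [621. 189.]
candle [459. 198.] [474. 184.]
meas [606.  60.] [601.  58.]
[375 167  26  26 126] (387.5, 179.5) 25.0 25.0 90.0 [ 555.  -143.8]
[415 172  36  35 251] (432.52618408203125, 188.6796112060547) 31.736988067626953 30.67483901977539 12.26477336883545 [ 533.1 -246.8]
[360 207  22  35  75] (368.86767578125, 225.57139587402344) 35.11641311645508 17.543804168701172 78.36637115478516 [449.1 -99.5]
[376 206  21  35  89] (388.052490234375, 221.2229461669922) 35.15753936767578 16.490833282470703 76.75948333740234 [ 458.8 -143.6]
[408 218  32  31 157] (423.5, 233.0) 30.0 31.0 90.0 [ 431.5 -224.1]
[[  0. 105. 115.  96. 147.]
 [105.   0. 169. 127. 104.]
 [115. 169.   0.  45. 126.]
 [ 96. 127.  45.   0.  85.]
 [147. 104. 126.  85.   0.]]
```

View pics/crop.png

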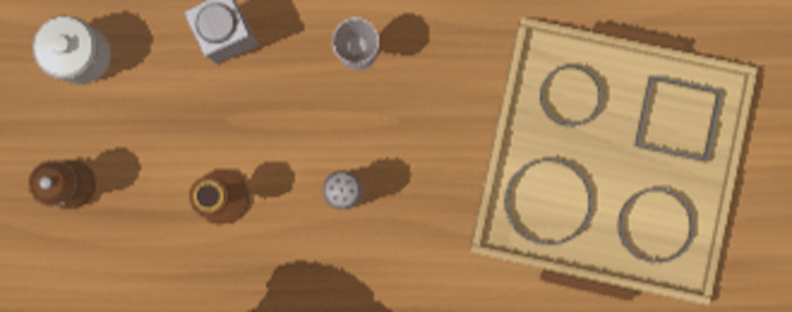

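```bash
cat >> h.py <<'E'
def delta(p,yaw=None,obs=None):
    "tool-frame shift to world TCP target p, yaw error"
    o=obs or bot.get_obs();Rt=R.from_euler('xyz',o['tcp_rot']).as_matrix()
    y=np.arctan2(Rt[1,0],Rt[0,0])
    e=None if yaw is None else round((yaw-y+np.pi/2)%np.pi-np.pi/2,3)
    print('t',round(float(o['time']),2),'tcp',np.round(o['tool_pos'],1),'yaw',round(y,3),'tool shift',np.round(Rt.T@(np.array(p)-o['tool_pos']),1),'world yaw err (tool rz=-this)',e)
def look(name,targets):
    o=bot.get_obs();im=bot.capture('wrist');cv2.imwrite(f'pics/{name}.png',im[:,:,::-1])
    for t,z in targets:
        for d in bot.outline_of(t,'wrist')[:2]:
            uv=d['pixel'];x,y,w,h=cv2.boundingRect(d['mask'].astype('uint8'));print(t,round(d['p'],2),np.round(uv),(x,y,w,h),'world',at('wrist',uv,z,o).round(1),'boxctr',at('wrist',(x+w/2,y+h/2),z,o).round(1))
    return o,im
E
python3 -m jog '[[-20,-14,2,0,0,0],[-34,-24,4,0,0,0],[-34,-24,4,0,0,0],[-34,-24,4,0,0,0],[-34,-24,4,0,0,0],[-34,-24,4,0,0,0],[-34,-24,4,0,0,0],[-34,-24,4,0,0,0],[-34,-24,4,0,0,0],[-34,-24,4,0,0,0],[-34,-24,4,0,0,0],[-34,-24,4,0,0,0]]' 100
python3 -m jog '[[-8,-6,4,0,0,0],[0,0,0,0,0,0],[0,0,0,0,0,0]]'
python3 - <<'E'
from h import *
look('w1',[('salt_mid',39),('candlestick_mid',40)])
delta([465,72,26])
E
```

```text
time: 2.3
tool_pos: [459.1, 77.6, 153.4]
tcp_rot: [3.141, 0.001, 2.753]
contact_force: [1.2, 0.7, -1.0]
grip_width: 91.9
finger_force: 0.0
time: 2.6
tool_pos: [462.6, 71.4, 149.2]
tcp_rot: [3.141, -0.001, 2.753]
contact_force: [-0.6, 0.1, -0.1]
grip_width: 91.7
finger_force: 0.0
salt_mid 0.6 [319. 197.] (301, 169, 41, 51) world [466.7  69.4] boxctr [465.3  72.8]
candlestick_mid 0.81 [431. 143.] (396, 117, 69, 55) world [456.1 195. ] boxctr [457.5 193.7]
t 2.75 tcp [462.8  71.9 149.6] yaw 2.755 tool shift [ -2.    0.9 123.6] world yaw err (tool rz=-this) None
```

View pics/w1.png

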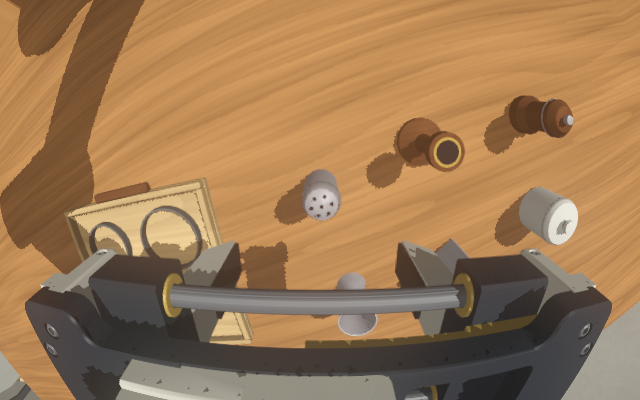

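The wrist view shows the salt's holed dome at about (321,204), with the candlestick at (447,152) and the measure at (357,320) well clear of the fingers. Going down.

```bash
python3 -m jog '[[-2,1,20,0,0,0],[0,0,30,0,0,0],[0,0,30,0,0,0],[0,0,25,0,0,0],[0,0,15,0,0,0],[0,0,4,0,0,0],[0,0,0,0,0,0],[0,0,0,0,0,0]]'
python3 -m jog '[[0,0,0,0,0,0],[0,0,0,0,0,0],[0,0,0,0,0,0],[0,0,0,0,0,0],[0,0,0,0,0,0],[0,0,0,0,0,0],[0,0,0,0,0,0],[0,0,0,0,0,0]]' 0
python3 -m jog '[[0,0,0,0,0,0],[0,0,-15,0,0,0],[0,0,-30,0,0,0],[0,0,-30,0,0,0],[0,0,-30,0,0,0],[0,0,0,0,0,0]]'
python3 -c "
from h import *
delta([555,-144,129])"
```

```text
time: 3.55
tool_pos: [466.2, 71.3, 26.2]
tcp_rot: [3.141, 0.002, 2.753]
contact_force: [-0.4, 0.2, 0.1]
grip_width: 91.6
finger_force: 0.0
time: 4.35
tool_pos: [465.7, 70.9, 25.3]
tcp_rot: [3.141, 0.0, 2.753]
contact_force: [-0.3, 1.0, 0.7]
grip_width: 34.8
finger_force: 30.0
time: 4.95
tool_pos: [467.8, 70.8, 133.7]
tcp_rot: [3.139, 0.007, 2.753]
contact_force: [0.1, -0.0, -1.5]
grip_width: 34.9
finger_force: 29.9
t 4.95 tcp [467.8  70.8 133.7] yaw 2.753 tool shift [-162.  -165.8    5.3] world yaw err (tool rz=-this) None
```

```bash
python3 -m jog '[[-10,-10,0,0,0,0],[-20,-20,0,0,0,0],[-22,-23,0,0,0,0],[-22,-23,0,0,0,0],[-22,-23,0,0,0,0],[-22,-23,0,0,0,0],[-20,-20,0,0,0,0],[-15,-15,0,0,0,0],[-8,-9,0,0,0,0],[0,0,0,0,0,0],[0,0,0,0,0,0]]'
python3 - <<'E'
from h import *
look('w2',[('holder_small',20),('holder_square',20),('holder_large',20),('holder_middle',20),('salt_mid',100)])
delta([555,-144,35])
E
```

```text
time: 6.05
tool_pos: [550.8, -143.3, 129.2]
tcp_rot: [3.141, -0.002, 2.752]
contact_force: [0.6, 0.2, -1.5]
grip_width: 34.9
finger_force: 29.9
holder_small 0.87 [310. 174.] (288, 167, 60, 50) world [ 529.3 -144.2] boxctr [ 549.3 -144. ]
holder_square 0.93 [197. 219.] (183, 175, 77, 71) world [ 526.9 -275.9] boxctr [ 529.3 -245. ]
holder_square 0.53 [632. 110.] (616, 88, 24, 42) world [600.2 324.9] boxctr [596.4 314.6]
holder_large 0.58 [276.  63.] (255, 49, 89, 87) world [ 416.9 -132.5] boxctr [ 452.6 -123.2]
holder_middle 0.8 [170. 115.] (165, 80, 69, 70) world [ 415.5 -252.1] boxctr [ 430.8 -222.3]
salt_mid 0.88 [316. 249.] (286, 199, 65, 91) world [ 570.4 -153.9] boxctr [ 567.5 -150.9]
t 6.35 tcp [ 551.6 -143.1  130.5] yaw 2.754 tool shift [-3.5  0.5 95.5] world yaw err (tool rz=-this) None
```

View pics/w2.png

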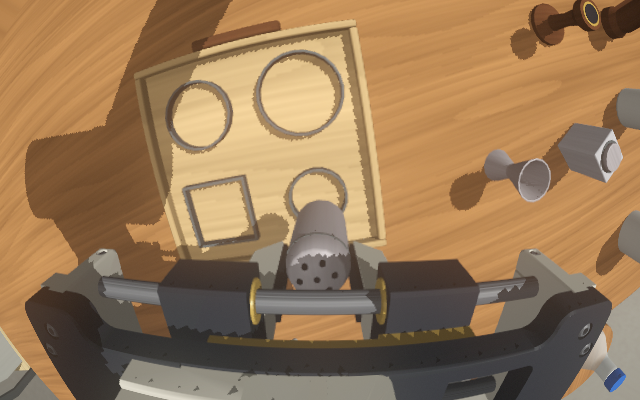

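The caddy shows whole: middle ring (199,116), large (300,93), square (220,210), small (317,195) with the salt above it. The wrist and top estimates agree to within about 3 mm, so I'm lowering.

```bash
python3 -m jog '[[-2,-1,15,0,0,0],[0,0,25,0,0,0],[0,0,25,0,0,0],[0,0,18,0,0,0],[0,0,9,0,0,0],[0,0,4,0,0,0],[0,0,0,0,0,0],[0,0,0,0,0,0]]'
python3 -c "
from h import *
delta([553,-145,34])"
```

```text
time: 7.15
tool_pos: [553.8, -145.7, 35.3]
tcp_rot: [3.142, 0.002, 2.753]
contact_force: [0.1, -0.5, -2.0]
grip_width: 34.9
finger_force: 29.9
t 7.15 tcp [ 553.8 -145.7   35.3] yaw 2.753 tool shift [1.  0.3 1.3] world yaw err (tool rz=-this) None
```

```bash
python3 -m jog '[[0,0,1,0,0,0],[0,0,0,0,0,0],[0,0,0,0,0,0],[0,0,0,0,0,0],[0,0,0,0,0,0],[0,0,-15,0,0,0],[0,0,-30,0,0,0],[0,0,-40,0,0,0],[0,0,-35,0,0,0]]' 68
python3 -m jog '[[10,17,0,0,0,0],[22,37,0,0,0,0],[24,40,0,0,0,0],[24,40,0,0,0,0],[24,40,0,0,0,0],[24,40,0,0,0,0],[24,40,0,0,0,0],[24,40,0,0,0,0],[24,40,0,0,0,0],[24,40,0,0,0,0],[19,30,0,0,0,0],[8,15,0,0,0,0]]' 100
python3 -m jog '[[0,0,0,0,0,0],[0,0,0,0,0,0],[0,0,0,0,0,0]]'
python3 - <<'E'
from h import *
look('w3',[('mill_mid',44),('sugar_mid',39),('candlestick_mid',40)])
delta([478,337,26])
E
```

```text
time: 8.05
tool_pos: [553.1, -145.5, 154.9]
tcp_rot: [3.142, 0.0, 2.753]
contact_force: [0.9, 0.2, 0.4]
grip_width: 62.5
finger_force: 0.0
time: 9.25
tool_pos: [478.5, 340.2, 153.3]
tcp_rot: [3.141, -0.0, 2.756]
contact_force: [0.7, -0.7, -0.1]
grip_width: 91.8
finger_force: 0.0
time: 9.55
tool_pos: [480.1, 335.9, 153.3]
tcp_rot: [-3.141, 0.0, 2.751]
contact_force: [0.3, 0.8, 0.1]
grip_width: 91.5
finger_force: 0.0
mill_mid 0.83 [320. 181.] (299, 153, 45, 60) world [469.3 341.4] boxctr [471.7 341.7]
sugar_mid 0.57 [356. 274.] (330, 250, 55, 69) world [586.1 338.2] boxctr [599.6 334.7]
sugar_mid 0.24 [195. 218.] (163, 190, 62, 64) world [455.6 198. ] boxctr [459.5 194.8]
candlestick_mid 0.66 [195. 217.] (163, 190, 62, 64) world [454.1 199.3] boxctr [459.3 195.4]
t 9.75 tcp [480.1 336.4 153.5] yaw 2.751 tool shift [  2.2  -0.2 127.5] world yaw err (tool rz=-this) None
```

View pics/w3.png

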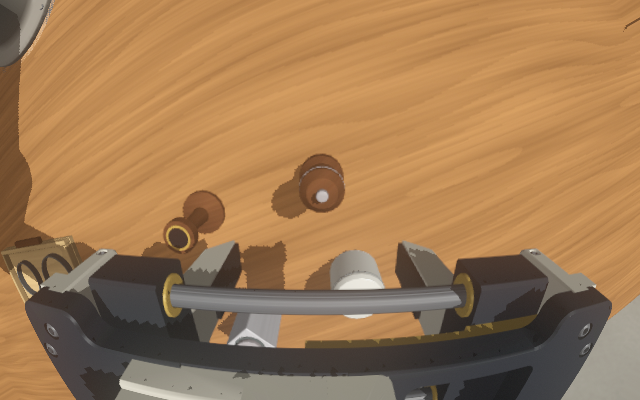

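Mill knob at (322,196), foot behind it, and its axis at about (472,341). Correcting and gripping at the waist.

```bash
python3 -m jog '[[9,1,20,0,0,0],[0,0,30,0,0,0],[0,0,30,0,0,0],[0,0,25,0,0,0],[0,0,15,0,0,0],[0,0,8,0,0,0],[0,0,0,0,0,0],[0,0,0,0,0,0]]'
python3 -m jog '[[0,0,0,0,0,0],[0,0,0,0,0,0],[0,0,0,0,0,0],[0,0,0,0,0,0],[0,0,0,0,0,0],[0,0,0,0,0,0],[0,0,0,0,0,0],[0,0,0,0,0,0]]' 0
python3 -m jog '[[0,0,0,0,0,0],[0,0,-15,0,0,0],[0,0,-30,0,0,0],[0,0,-40,0,0,0],[0,0,-40,0,0,0],[0,0,0,0,0,0]]'
python3 -c "
from h import *
delta([431,-223,155])"
```

```text
time: 10.55
tool_pos: [472.4, 341.8, 26.1]
tcp_rot: [3.141, 0.001, 2.752]
contact_force: [-0.7, -0.9, -0.4]
grip_width: 91.9
finger_force: 0.0
time: 11.35
tool_pos: [471.8, 341.9, 25.4]
tcp_rot: [3.141, 0.0, 2.753]
contact_force: [1.0, 0.0, 0.1]
grip_width: 40.2
finger_force: 30.0
time: 11.95
tool_pos: [474.4, 343.2, 156.1]
tcp_rot: [3.133, 0.007, 2.753]
contact_force: [-0.2, 0.1, -1.2]
grip_width: 40.5
finger_force: 30.0
t 11.95 tcp [474.4 343.2 156.1] yaw 2.753 tool shift [-174.4 -540.4   -2.1] world yaw err (tool rz=-this) None
```

```bash
python3 -m jog '[[-5,-15,0,0,0,0],[-10,-30,0,0,0,0],[-12,-38,0,0,0,0],[-12,-38,0,0,0,0],[-12,-38,0,0,0,0],[-12,-38,0,0,0,0],[-12,-38,0,0,0,0],[-12,-38,0,0,0,0],[-12,-38,0,0,0,0],[-12,-38,0,0,0,0],[-12,-38,0,0,0,0],[-12,-38,0,0,0,0]]'
python3 -m jog '[[-12,-38,0,0,0,0],[-12,-38,0,0,0,0],[-10,-25,0,0,0,0],[-7,-14,0,0,0,0],[0,0,0,0,0,0],[0,0,0,0,0,0]]'
python3 - <<'E'
from h import *
look('w4',[('holder_square',20),('holder_large',20),('holder_middle',20),('mill_mid',160)])
delta([431,-223,34])
E
```

```text
time: 13.15
tool_pos: [433.3, -104.3, 148.7]
tcp_rot: [-3.141, -0.004, 2.752]
contact_force: [1.4, 0.7, -1.8]
grip_width: 40.8
finger_force: 30.0
time: 13.75
tool_pos: [429.1, -223.7, 149.4]
tcp_rot: [3.14, -0.002, 2.752]
contact_force: [-0.3, -0.3, -1.9]
grip_width: 40.6
finger_force: 30.0
holder_large 0.72 [440. 184.] (376, 134, 74, 76) world [475.  -97.3] boxctr [ 450.5 -123.2]
holder_large 0.48 [324. 158.] (284, 153, 67, 56) world [ 400.9 -206.8] boxctr [ 421.6 -222.4]
holder_middle 0.62 [293. 172.] (284, 155, 67, 53) world [ 402.5 -242.4] boxctr [ 422.1 -222.6]
t 14.0 tcp [ 430.  -223.7  150.3] yaw 2.754 tool shift [ -0.7   1.  116.3] world yaw err (tool rz=-this) None
```

View pics/w4.png

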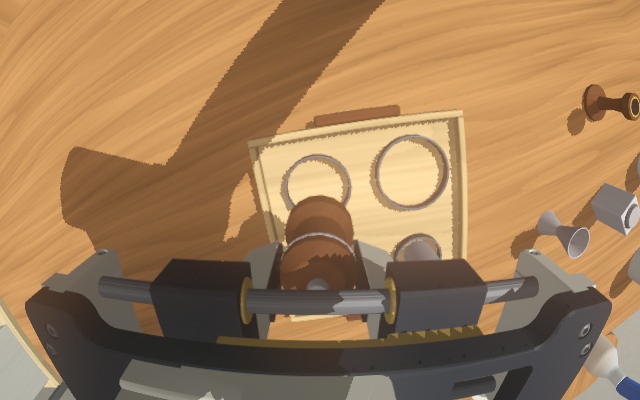

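The mill is upright in the grip and the middle ring (317,187) is right under it. The salt stands in the small ring at (417,250). Lowering.

```bash
python3 -m jog '[[-1,1,20,0,0,0],[0,0,30,0,0,0],[0,0,25,0,0,0],[0,0,20,0,0,0],[0,0,12,0,0,0],[0,0,6,0,0,0],[0,0,2,0,0,0],[0,0,0,0,0,0],[0,0,0,0,0,0]]'
python3 -c "
from h import *
delta([431,-223,34])"
```

```text
time: 14.9
tool_pos: [431.7, -224.4, 36.0]
tcp_rot: [-3.141, 0.001, 2.753]
contact_force: [-0.9, -0.0, -1.7]
grip_width: 40.3
finger_force: 30.0
t 14.9 tcp [ 431.7 -224.4   36. ] yaw 2.753 tool shift [1.2 1.  2. ] world yaw err (tool rz=-this) None
```

```bash
python3 -m jog '[[0,0,2,0,0,0],[0,0,0,0,0,0],[0,0,0,0,0,0]]'
python3 -m jog '[[0,0,0,0,0,0],[0,0,0,0,0,0],[0,0,0,0,0,0],[0,0,0,0,0,0],[0,0,-15,0,0,0],[0,0,-30,0,0,0],[0,0,-40,0,0,0],[0,0,-40,0,0,0],[0,0,0,0,0,0]]' 72
python3 -m jog '[[1,15,0,0,0,0],[3,38,0,0,0,0],[3,38,0,0,0,0],[3,38,0,0,0,0],[3,38,0,0,0,0],[3,38,0,0,0,0],[3,38,0,0,0,0],[3,38,0,0,0,0],[3,38,0,0,0,0],[3,38,0,0,0,0],[3,38,0,0,0,0],[3,38,0,0,0,0]]' 100
python3 -m jog '[[3,38,0,0,0,0],[3,38,0,0,0,0],[3,38,0,0,0,0],[3,20,0,0,0,0],[2,10,0,0,0,0],[0,0,0,0,0,0],[0,0,0,0,0,0],[0,0,0,0,0,0]]'
python3 - <<'E'
from h import *
look('w5',[('sugar_mid',39),('tea_tin_mid',38)])
delta([606,331,26])
E
```

```text
time: 15.2
tool_pos: [431.3, -224.2, 33.5]
tcp_rot: [3.142, 0.0, 2.753]
contact_force: [0.7, -0.6, -2.0]
grip_width: 40.6
finger_force: 30.0
time: 16.1
tool_pos: [433.8, -226.1, 163.5]
tcp_rot: [-3.139, 0.01, 2.753]
contact_force: [0.3, -0.2, -0.7]
grip_width: 66.2
finger_force: 0.0
time: 17.3
tool_pos: [562.5, 191.9, 156.1]
tcp_rot: [-3.14, -0.003, 2.753]
contact_force: [0.1, 0.6, -0.7]
grip_width: 92.0
finger_force: 0.0
time: 18.1
tool_pos: [605.3, 326.8, 158.3]
tcp_rot: [-3.141, -0.0, 2.752]
contact_force: [0.6, -0.2, 0.1]
grip_width: 91.8
finger_force: 0.0
tea_tin_mid 0.88 [212. 235.] (178, 211, 67, 56) world [607.5 196. ] boxctr [611.9 192.1]
t 18.25 tcp [605.6 327.  158.7] yaw 2.751 tool shift [  1.2   3.8 132.7] world yaw err (tool rz=-this) None
```

View pics/w5.png

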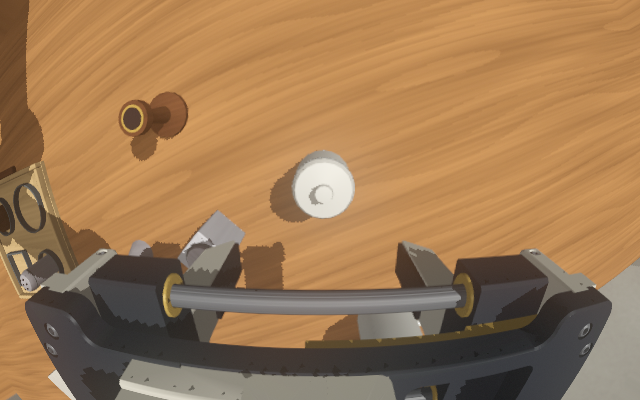

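```bash
python3 - <<'E'
from h import *
o=bot.get_obs()
print(at('wrist',(323,193),75,o),at('wrist',(324,189),64,o),at('wrist',(323,184),39,o))
delta([601,333,26])
E
```

```text
[600.34441376 332.86444378] [600.05558785 334.17059635] [601.26396159 333.0590049 ]
t 18.25 tcp [605.6 327.  158.7] yaw 2.751 tool shift [  6.6   3.7 132.7] world yaw err (tool rz=-this) None
```

Sugar pot lid at (324,189), knob at (323,193), so its axis is at about (601,333).

```bash
python3 -m jog '[[6.5,4,20,0,0,0],[0,0,30,0,0,0],[0,0,30,0,0,0],[0,0,27,0,0,0],[0,0,15,0,0,0],[0,0,10,0,0,0],[0,0,0,0,0,0],[0,0,0,0,0,0]]'
python3 -m jog '[[0,0,0,0,0,0],[0,0,0,0,0,0],[0,0,0,0,0,0],[0,0,0,0,0,0],[0,0,0,0,0,0],[0,0,0,0,0,0]]' 0
python3 -m jog '[[0,0,-10,0,0,0],[0,0,-20,0,0,0],[0,0,-35,0,0,0],[0,0,-35,0,0,0],[0,0,-25,0,0,0],[0,0,0,0,0,0],[0,0,0,0,0,0]]'
python3 -c "
from h import *
delta([453,-122,155])"
```

```text
time: 19.05
tool_pos: [601.8, 334.4, 27.6]
tcp_rot: [3.14, 0.001, 2.753]
contact_force: [1.0, 0.6, -0.8]
grip_width: 92.0
finger_force: 0.0
time: 19.65
tool_pos: [601.0, 334.0, 26.6]
tcp_rot: [-3.142, 0.0, 2.753]
contact_force: [0.0, -1.5, 1.8]
grip_width: 58.7
finger_force: 30.0
time: 20.35
tool_pos: [600.6, 334.1, 150.8]
tcp_rot: [-3.141, -0.0, 2.753]
contact_force: [-0.4, -0.4, -3.7]
grip_width: 58.6
finger_force: 30.0
t 20.35 tcp [600.6 334.1 150.8] yaw 2.753 tool shift [ -36.2 -478.    -4.1] world yaw err (tool rz=-this) None
```

```bash
python3 -m jog '[[-1,-10,0,0,0,0],[-2,-25,0,0,0,0],[-3,-36,0,0,0,0],[-3,-36,0,0,0,0],[-3,-36,0,0,0,0],[-3,-36,0,0,0,0],[-3,-36,0,0,0,0],[-3,-36,0,0,0,0],[-3,-36,0,0,0,0],[-3,-36,0,0,0,0],[-3,-36,0,0,0,0],[-3,-36,0,0,0,0]]'
python3 -m jog '[[-3,-36,0,0,0,0],[-2,-25,0,0,0,0],[-1,-15,0,0,0,0],[0,-6,0,0,0,0],[0,0,0,0,0,0],[0,0,0,0,0,0]]'
python3 - <<'E'
from h import *
look('w6',[('holder_large',20),('mill_mid',52),('salt_mid',47)])
delta([453,-122,35])
E
```

```text
time: 21.55
tool_pos: [479.5, -45.2, 149.7]
tcp_rot: [-3.141, -0.003, 2.753]
contact_force: [0.8, -0.5, -2.6]
grip_width: 58.4
finger_force: 30.0
time: 22.15
tool_pos: [455.9, -121.4, 150.8]
tcp_rot: [3.141, -0.001, 2.753]
contact_force: [-0.5, 0.5, -3.1]
grip_width: 58.2
finger_force: 30.0
holder_large 0.71 [334. 154.] (277, 145, 79, 57) world [428.2 -93.8] boxctr [ 440.9 -118.2]
mill_mid 0.97 [216. 210.] (187, 179, 61, 63) world [ 430.3 -224.1] boxctr [ 431.  -222.4]
t 22.35 tcp [ 456.4 -121.3  151.2] yaw 2.754 tool shift [  2.9  -1.9 116.2] world yaw err (tool rz=-this) None
```

View pics/w6.png

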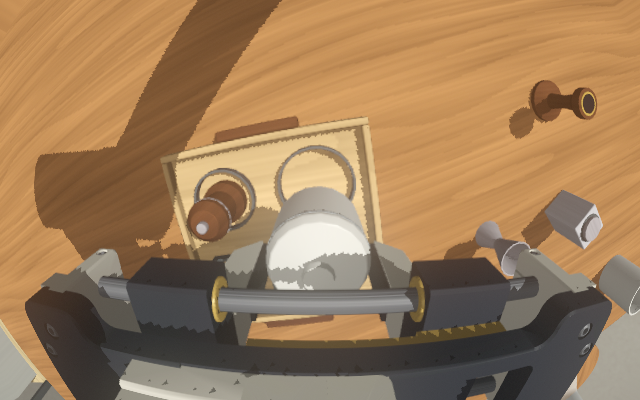

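The mill stands inside the middle ring (225,200). The sugar pot is over the large ring (316,180), so I'm lowering it.

```bash
python3 -m jog '[[3,-2,20,0,0,0],[0,0,30,0,0,0],[0,0,25,0,0,0],[0,0,20,0,0,0],[0,0,12,0,0,0],[0,0,6,0,0,0],[0,0,2,0,0,0],[0,0,0,0,0,0],[0,0,0,0,0,0]]'
python3 -c "
from h import *
delta([453,-122,35])"
```

```text
time: 23.25
tool_pos: [453.3, -122.9, 37.0]
tcp_rot: [3.142, 0.001, 2.753]
contact_force: [-0.0, 0.3, -2.5]
grip_width: 58.4
finger_force: 30.0
t 23.25 tcp [ 453.3 -122.9   37. ] yaw 2.753 tool shift [0.6 0.7 2. ] world yaw err (tool rz=-this) None
```

```bash
python3 -m jog '[[0,0,2,0,0,0],[0,0,0,0,0,0],[0,0,0,0,0,0]]'
python3 -m jog '[[0,0,0,0,0,0],[0,0,0,0,0,0],[0,0,0,0,0,0],[0,0,0,0,0,0],[0,0,-15,0,0,0],[0,0,-30,0,0,0],[0,0,-40,0,0,0],[0,0,-40,0,0,0],[0,0,0,0,0,0]]' 83
python3 -m jog '[[-1,15,0,0,0,0],[-3,35,0,0,0,0],[-4,38,0,0,0,0],[-4,38,0,0,0,0],[-4,38,0,0,0,0],[-4,38,0,0,0,0],[-4,38,0,0,0,0],[-4,38,0,0,0,0],[-3,36,0,0,0,0],[-2,25,0,0,0,0],[0,12,0,0,0,0],[0,0,0,0,0,0]]' 100
python3 -m jog '[[0,0,0,0,0,0],[0,0,0,0,0,0]]'
python3 - <<'E'
from h import *
o,im=look('w7',[('tea_tin_mid',38)])
for d in bot.outline_of('tea_tin_mid','wrist')[:1]: print(cv2.minAreaRect(np.argwhere(d['mask'])[:,::-1].astype(np.float32)))
cv2.imwrite('pics/w7c.png',cv2.resize(im[110:300,220:420,::-1],None,fx=3,fy=3,interpolation=cv2.INTER_CUBIC))
delta([616,191,26])
E
```

```text
time: 23.55
tool_pos: [453.0, -122.9, 34.6]
tcp_rot: [3.141, 0.001, 2.753]
contact_force: [0.7, 1.1, -1.4]
grip_width: 58.4
finger_force: 30.0
time: 24.45
tool_pos: [455.7, -124.0, 164.3]
tcp_rot: [-3.141, 0.01, 2.753]
contact_force: [0.3, -1.3, 0.3]
grip_width: 76.0
finger_force: 0.0
time: 25.65
tool_pos: [616.0, 190.5, 158.2]
tcp_rot: [-3.141, -0.001, 2.754]
contact_force: [-0.3, -0.2, -0.4]
grip_width: 91.8
finger_force: 0.0
time: 25.85
tool_pos: [616.0, 188.2, 159.4]
tcp_rot: [-3.141, -0.0, 2.752]
contact_force: [-0.6, -0.1, 0.6]
grip_width: 92.0
finger_force: 0.0
tea_tin_mid 0.57 [321. 192.] (288, 157, 67, 76) world [619.5 189.1] boxctr [622.3 188.2]
((320.4605712890625, 195.30372619628906), (57.07881164550781, 57.108245849609375), 42.61406326293945)
t 26.0 tcp [616.3 188.5 159.7] yaw 2.752 tool shift [  1.2   2.2 133.7] world yaw err (tool rz=-this) None
```

View pics/w7c.png

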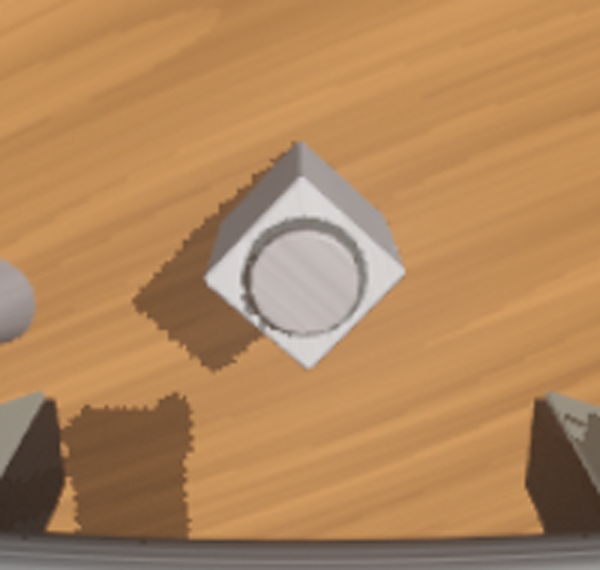

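```bash
python3 - <<'E'
from h import *
o=bot.get_obs()
C=np.array([at('wrist',(x/3+220,y/3+110),70,o) for x,y in[(301,178),(405,270),(308,369),(206,277)]])
print(C.round(1),C.mean(0))
E_=np.roll(C,-1,0)-C
print(np.linalg.norm(E_,axis=1),np.degrees(np.arctan2(E_[:,1],E_[:,0]))%90)
E
```

```text
[[590.9 200. ]
 [630.3 219.1]
 [649.9 178.4]
 [608.8 160.5]] [619.96621944 189.48736794]
[43.79947936 45.19699856 44.83037728 43.32137501] [25.89481493 25.74480133 23.47898572 24.42740304]
```

```bash
python3 -m jog '[[-3,2,0,0,0,0],[0,0,0,0,0,-0.1],[0,0,0,0,0,-0.124],[0,0,0,0,0,-0.12],[0,0,0,0,0,-0.12],[0,0,0,0,0,-0.12],[0,0,0,0,0,-0.12],[0,0,0,0,0,-0.12],[0,0,0,0,0,0],[0,0,0,0,0,0]]'
python3 - <<'E'
from h import *
o,im=look('w8',[])
print(o['joint_positions'].round(2))
cv2.imwrite('pics/w8c.png',cv2.resize(im[110:300,220:420,::-1],None,fx=3,fy=3,interpolation=cv2.INTER_CUBIC))
delta([620,189.5,26],np.radians(204.9))
E
```

```text
time: 27.0
tool_pos: [620.0, 190.1, 159.4]
tcp_rot: [3.142, 0.0, -2.71]
contact_force: [-0.1, 0.2, -0.6]
grip_width: 92.0
finger_force: 0.0
[ 0.18  0.6   1.21  0.    1.33 -1.82]
t 27.05 tcp [620.  190.2 159.4] yaw -2.709 tool shift [  0.3  -0.6 133.4] world yaw err (tool rz=-this) 0.002
```

View pics/w8c.png

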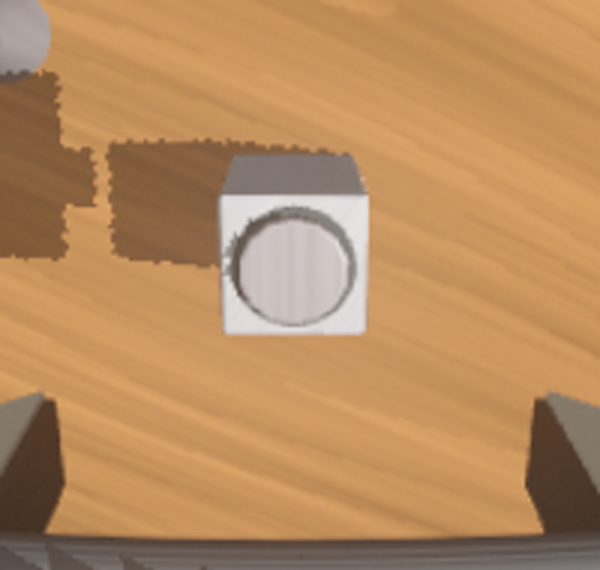

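The tin now shows square to the fingers, centred at column 318. Descending.

```bash
python3 -m jog '[[0,0,20,0,0,0],[0,0,30,0,0,0],[0,0,30,0,0,0],[0,0,27,0,0,0],[0,0,16,0,0,0],[0,0,10,0,0,0],[0,0,0,0,0,0],[0,0,0,0,0,0]]'
python3 -m jog '[[0,0,0,0,0,0],[0,0,0,0,0,0],[0,0,0,0,0,0],[0,0,0,0,0,0],[0,0,0,0,0,0],[0,0,0,0,0,0],[0,0,0,0,0,0]]' 0
python3 -m jog '[[0,0,-10,0,0,0],[0,0,-20,0,0,0],[0,0,-35,0,0,0],[0,0,-35,0,0,0],[0,0,-30,0,0,0],[0,0,0,0,0,0.06],[0,0,0,0,0,0.117],[0,0,0,0,0,0.117],[0,0,0,0,0,0.117],[0,0,0,0,0,0.117],[0,0,0,0,0,0.117],[0,0,0,0,0,0]]'
python3 -c "
from h import *
delta([531,-246,155],np.radians(167.9))"
```

```text
time: 27.85
tool_pos: [620.5, 190.4, 27.1]
tcp_rot: [-3.141, 0.001, -2.707]
contact_force: [0.0, 0.1, 1.0]
grip_width: 92.1
finger_force: 0.0
time: 28.55
tool_pos: [619.9, 190.2, 26.4]
tcp_rot: [3.142, 0.0, -2.706]
contact_force: [0.2, -0.1, -0.1]
grip_width: 45.9
finger_force: 30.0
time: 29.75
tool_pos: [619.8, 190.3, 156.9]
tcp_rot: [3.141, 0.0, 2.931]
contact_force: [-1.1, -0.1, -0.1]
grip_width: 45.2
finger_force: 30.0
t 29.75 tcp [619.8 190.3 156.9] yaw 2.931 tool shift [  -4.5 -445.2    1.8] world yaw err (tool rz=-this) -0.0
```

```bash
python3 -m jog '[[0,-10,0,0,0,0],[0,-25,0,0,0,0],[0,-36,0,0,0,0],[0,-36,0,0,0,0],[-1,-36,0,0,0,0],[-1,-36,0,0,0,0],[0,-36,0,0,0,0],[0,-36,0,0,0,0],[0,-36,0,0,0,0],[0,-36,0,0,0,0],[0,-36,0,0,0,0],[-1,-36,0,0,0,0]]'
python3 -m jog '[[0,-25,0,0,0,0],[-1,-15,0,0,0,0],[0,-10,0,0,0,0],[0,0,0,0,0,0],[0,0,0,0,0,0]]'
python3 - <<'E'
from h import *
look('w9',[('holder_square',20),('mill_mid',52),('sugar_mid',47),('salt_mid',47)])
delta([531,-246,35],np.radians(167.9))
E
```

```text
time: 30.95
tool_pos: [539.5, -198.6, 156.7]
tcp_rot: [-3.141, 0.0, 2.934]
contact_force: [0.6, 0.7, -0.8]
grip_width: 45.9
finger_force: 30.0
time: 31.45
tool_pos: [531.2, -245.0, 156.3]
tcp_rot: [3.141, -0.0, 2.933]
contact_force: [0.6, 0.4, -1.3]
grip_width: 45.6
finger_force: 30.0
holder_square 0.58 [311. 158.] (283, 153, 67, 44) world [ 499.1 -246.5] boxctr [ 518.6 -245. ]
holder_square 0.28 [382.  92.] (376, 55, 60, 78) world [ 444.8 -159.7] boxctr [ 451.1 -134.7]
mill_mid 0.83 [317.  87.] (294, 63, 50, 51) world [ 430.1 -225.2] boxctr [ 431.5 -224. ]
sugar_mid 0.72 [426.  94.] (387, 60, 75, 65) world [ 453.4 -121.7] boxctr [ 451.9 -123.4]
salt_mid 0.82 [416. 192.] (394, 170, 51, 50) world [ 550.4 -146.8] boxctr [ 554.2 -143.7]
t 31.7 tcp [ 531.4 -245.   156.3] yaw 2.933 tool shift [ 1.000e-01 -1.100e+00  1.213e+02] world yaw err (tool rz=-this) -0.003
```

View pics/w9.png

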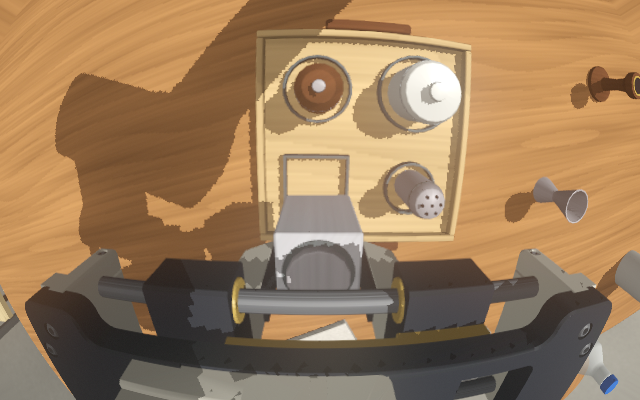

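All three pieces stand in their rings, and the tin lines up with the square frame (316,180). Lowering.

```bash
python3 -m jog '[[0,0,20,0,0,0],[0,0,30,0,0,0],[0,0,30,0,0,0],[0,0,20,0,0,0],[0,0,11,0,0,0],[0,0,7,0,0,0],[0,0,3,0,0,0],[0,0,0,0,0,0],[0,0,0,0,0,0]]'
python3 -c "
from h import *
delta([531,-246,34.5])"
```

```text
time: 32.6
tool_pos: [531.7, -246.1, 36.2]
tcp_rot: [-3.141, 0.002, 2.932]
contact_force: [-0.5, 0.2, -0.1]
grip_width: 45.8
finger_force: 30.0
t 32.6 tcp [ 531.7 -246.1   36.2] yaw 2.932 tool shift [ 0.7 -0.   1.7] world yaw err (tool rz=-this) None
```

```bash
python3 -m jog '[[0,0,1.5,0,0,0],[0,0,0,0,0,0],[0,0,0,0,0,0]]'
python3 -m jog '[[0,0,0,0,0,0],[0,0,0,0,0,0],[0,0,0,0,0,0],[0,0,0,0,0,0],[0,0,-15,0,0,0],[0,0,-30,0,0,0],[0,0,-40,0,0,0],[0,0,-40,0,0,0],[0,0,0,0,0,0]]' 75
python3 -m jog '[[20,-20,0,0,0,0],[20,-35,0,0,0,0],[20,-35,0,0,0,0],[20,-35,0,0,0,0],[20,-35,0,0,0,0],[20,-35,0,0,0,0],[10,-20,0,0,0,0],[0,0,0,0,0,0],[0,0,0,0,0,0],[0,0,0,0,0,0]]'
python3 - <<'E'
from h import *
a=bot.capture('top')[120:300,120:500,::-1];b=bot.capture('scene')[110:330,120:520,::-1]
a=cv2.resize(a,(633,300));b=cv2.resize(b,(545,300))
c=np.zeros((600,640,3),'uint8');c[:300,:633]=a;c[300:,:545]=b
cv2.imwrite('pics/fin.png',c)
for n in('candlestick_mid','measure_mid'): bot.capture('top');print(n,[d['pixel'] for d in bot.outline_of(n,'top')][:1])
E
```

```text
time: 32.9
tool_pos: [531.5, -246.1, 34.3]
tcp_rot: [-3.141, 0.001, 2.932]
contact_force: [0.3, 0.1, 1.6]
grip_width: 45.7
finger_force: 30.0
time: 33.8
tool_pos: [533.9, -247.5, 164.9]
tcp_rot: [-3.138, 0.01, 2.932]
contact_force: [0.6, -0.8, -0.3]
grip_width: 69.0
finger_force: 0.0
time: 34.8
tool_pos: [359.8, -428.0, 158.5]
tcp_rot: [3.141, -0.0, 2.933]
contact_force: [-0.0, -0.4, -0.8]
grip_width: 69.0
finger_force: 0.0
candlestick_mid [[240.2, 222.3]]
measure_mid [[299.4, 154.8]]
```

View pics/fin.png

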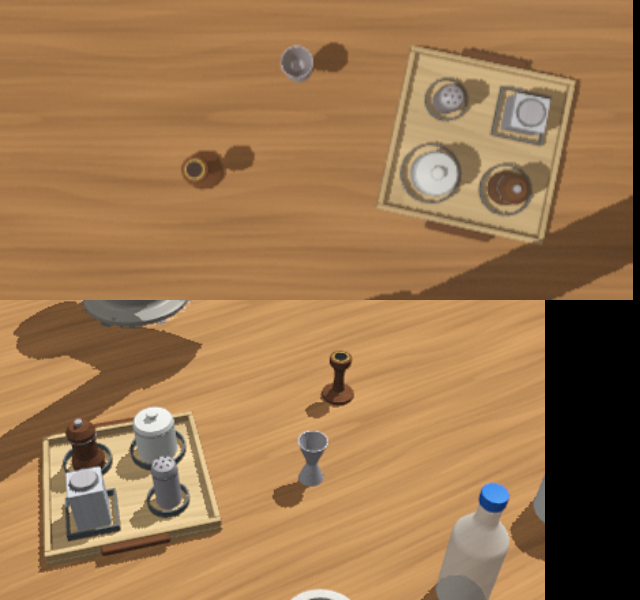

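All four pieces stand upright in their own holders, and the candlestick and measure haven't moved. Handing in.

```bash
python3 -c "
from plant import bot
print(bot.close_job())"
```

```text
the job is handed in; nothing more can be done
None
```

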